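# Level the drooping bench lamp by its hidden pivot bolt and hold it for tightening

## Robot

A 6-joint arm with a two-finger parallel gripper is mounted at the origin on the work surface. World frame = base frame: x ahead of the robot, y to its left, z up, the work surface at z = 0. Lengths are in m, angles in rad, forces in N, time in s.
With the tool pointing down it reaches from about 0.375 to 0.75 m from the base axis. Payload 9 kg.
Tool frame: the origin (TCP) lies on the centre line of the jaws, within the pads' length; the fingertips stand env.nose_length ahead of it and the grasp point (between the pads) lies 3 mm ahead of it (env.nose_length is the distance from the TCP to the fingertips, in m); z points along the fingers, y is the line along which they close (so a half turn about z gives the same grasp; the last joint's range is limited). The gripper opens to 85 mm and grips with 20 to 120 N. Pads are 22 mm wide; open, the fingers measure 114 mm over their backs; the gripper's body (76 mm by 85 mm) begins 54 mm behind the grasp point. The pads swing forward as they close: fully open they stand 13 mm farther back than shut.
Start: joints at [-1.454, 0.104, 0.097, 1.564, 0, 1.353], TCP at [0.197, -0.567, 0.253] pointing down, gripper open.
Joint ranges: [-2.99, 2.99], [-0.84, 1.86], [-1.1, 1.16], [-1.84, 2.11], [-1.51, 1.56], [-3.14, 3.14]. Speed limits (rad/s): [2.22, 2.22, 2.57, 3.14, 3.14, 3.14].

## Interface

Orientations are given as a 3x3 rotation matrix whose columns are the frame's x, y, z axes.
In Python, from cell import env gives the robot as it stands. Calls block until the motion is done:
- env.movep(position, orientation): joint-space move of the TCP to a pose.
- env.line_to(position, velocity=0.15, attitude=None, contact_N=None): straight line of the TCP; attitude=None keeps the orientation; velocity is the mean speed in m/s. With contact_N (N) it stops when the force on the tool has changed by that much, and returns True; else False.
- env.movej(angles): joint-space move.
- env.grip(opening): opening from 0.0 (shut) to 1.0 (fully open); the grip force is fixed at half the most; returns when the fingers have stopped.
- env.pause(seconds).
- env.solve_ik(position, orientation): joint angles nearest the present ones, or None.
- env.grab_frame(name): name is "side" or "top"; returns a dict with "img" (480x640x3 uint8, red, green, blue), "camera_matrix" (3x3 intrinsics, pixels), "extrinsics" (4x4, takes a point from world to camera coordinates). Camera axes: x right, y up, looking along -z (the intrinsics and any distortion apply to the point x, -y, -z); pixel columns grow to the right and rows downward; lengths in m; the calibration is good to about 2 mm. A picture is of the moment at which its call begins. There is no depth.
A pose or a line that the arm cannot do raises env.MotionError and nothing moves.
- env.job_done(): hands the job in; it is judged then, once.
Readings, each from a call of its own:
- env.read_time(): time.
- env.read_joint_pos(): joint angles.
- env.read_joint_velocities(): joint speeds.
- env.read_tau(): joint torques, N m.
- env.read_tcp_pos(): TCP position.
- env.read_tool_rot(): TCP orientation.
- env.read_ft_force(): force on the tool from outside, world axes, zero at the start.
- env.read_wrist_torque(): the same for the moment, N m.
- env.read_opening(): opening from 0.0 (shut) to 1.0 (fully open).
- env.read_finger_force(): force on a finger pad.
Only numpy, scipy, OpenCV 4.12 (cv2) and the standard library are available. Lean on these libraries where they do the work, as an engineer would, in place of code of your own. Each camera call takes 0.05 s, during which the arm holds its last target. There are 200 camera calls.

## Task

The pivot nut of the bench lamp has worked loose and the lamp's arm has drooped onto the bottle. Reach down into the gap behind the bracket's front plate, grip the hidden hexagon bolt head, turn it until the lamp arm is level again and clear of the bottle, and keep holding the head from turning so that I can tighten the nut at the front. Finish while still holding, by the bolt head only: do not take hold of the lamp's arm or shade, and leave the bottle, the vial rack, the beaker and the spanner where they stand.

Things in the scene. Friction and masses are not known exactly. Their poses are not given: they have to be found in the camera images.
- lamp_post: Bench lamp stand, fixed: grey base 150 x 130 x 10 mm, 40 mm square column, on top a steel U-bracket of 5 mm plate, 48 mm wide along y. Origin: centre of the base's underside; z up; x runs from the bracket's front plate (robot's side) to its rear plate. Rear plate ends at z = 250 mm and carries a grey power unit outside (x = 30 to 62, up to z = 242 mm).
- gap (a point): Middle of the bracket's 50 mm wide gap, on the bolt axis: (0, 0, 250) mm in the lamp_post frame, same axes. Inner faces of front and rear plate at x = -25 and +25 mm from here. Gap open at the top and at both sides (y), floor 60 mm below. Front plate's round top ends 24 mm above this point.
- bolt_head: Dark steel hexagon head of the pivot bolt, in the gap behind the front plate: 24 mm across flats, 28 over corners, 14 mm thick. Origin: its centre, 5 mm from point gap towards the front plate; a 22 mm round sleeve joins it to that plate. Its x is the bolt axis (= lamp_post x), its y is square to two flats, which are upright when the lamp arm is level and lean with it.
- pivot (a joint): Turn of bolt head, front nut and lamp arm, all together, about lamp_post +x, rad. 0: arm level. Positive: drooping (about 0.25 to 0.45 at the start, resting on the bottle); negative: raised. Range -0.5 to 0.6. Turns almost freely, cannot slide; the arm's weight pulls it down with 0.11 to 0.17 N m and it falls if let go.
- lamp_arm: Lamp arm with its shade: a 16 mm aluminium tube on the robot's side of the front plate (35 mm from the bolt head's centre), leading 210 mm from the bolt axis to lamp_post -y; at its end a red bell shade 92 mm wide, ending 56 mm below the tube's axis. Origin and axes as bolt_head's. Hub and nut reach to x = -65 mm in the lamp_post frame.
- bottle: Brown reagent bottle with white cap, 52 mm across, 205 mm high, loose, standing under the lamp arm 95 to 145 mm from the bolt; origin at the centre of its underside. Leave it standing.
- vial_rack: Clear rack 100 x 100 mm with nine brown vials, 62 mm high, under the lamp shade; origin at the centre of its underside. Leave alone.
- beaker: Glass beaker 70 mm across, 90 mm high; origin at the centre of its underside. Leave alone.
- spanner: Steel spanner 200 mm long lying on the bench at the lamp's left (lamp_post +y); origin at its underside, its x along its length. Leave alone.
Mind the look-alikes: they are no part of the job. Leave any black or green look-alike of the bottle alone.

How it is judged:
By the outcome, as a careful person would: the job done as asked, in the order asked, and still so for the second after the job is handed in, while the arm keeps its last pose, push and grip.
It also fails if it takes over 38 s, if anything falls off the work surface, if the arm or the gripper's body presses on something with over 40 N, if the wrist force passes 120 N, or if a joint passes its speed limit or range.

## Working session

There is one attempt and no reset: what is moved stays moved. The work goes in short steps, each a Python script; the robot and the scene stay as the last script left them, time stands still between calls to the robot, and variables do not carry over. Pictures are saved under pics/ and viewed, at most 10 in all, crops included, and the job is handed in when it is done.

```bash
mkdir -p pics; ls; python3 - <<'E'
from cell import env
import cv2
for n in("side","top"):
    f=env.grab_frame(n); cv2.imwrite(f"pics/{n}0.png",f["img"][:,:,::-1]); print(n,f["camera_matrix"].round(1).tolist(),f["extrinsics"].round(4).tolist(),[k for k in f])
print(env.nose_length,env.read_tool_rot().round(3).tolist(),env.read_time())
E
```

```text
pics
side [[536.4, 0.0, 326.2], [0.0, 536.4, 237.3], [0.0, 0.0, 1.0]] [[-0.9465, -0.3227, 0.0071, 0.538], [0.2339, -0.6705, 0.7041, -0.1939], [-0.2224, 0.6681, 0.7101, -1.3415], [0.0, 0.0, 0.0, 1.0]] ['img', 'camera_matrix', 'extrinsics']
top [[443.5, 0.0, 321.6], [0.0, 443.5, 238.1], [0.0, 0.0, 1.0]] [[0.0014, -0.9994, -0.0353, 0.0887], [0.9975, -0.0011, 0.0711, -0.5218], [-0.0711, -0.0353, 0.9968, -0.9757], [0.0, 0.0, 0.0, 1.0]] ['img', 'camera_matrix', 'extrinsics']
0.022 [[0.944, 0.329, -0.0], [0.329, -0.944, 0.001], [0.0, -0.001, -1.0]] 0.1
```

View pics/side0.png

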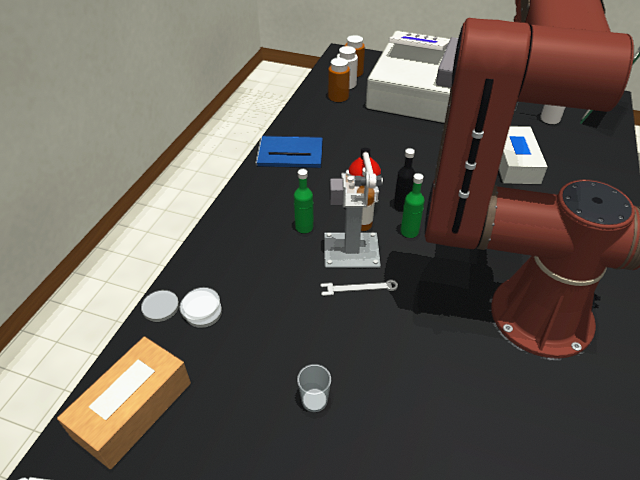

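View pics/top0.png

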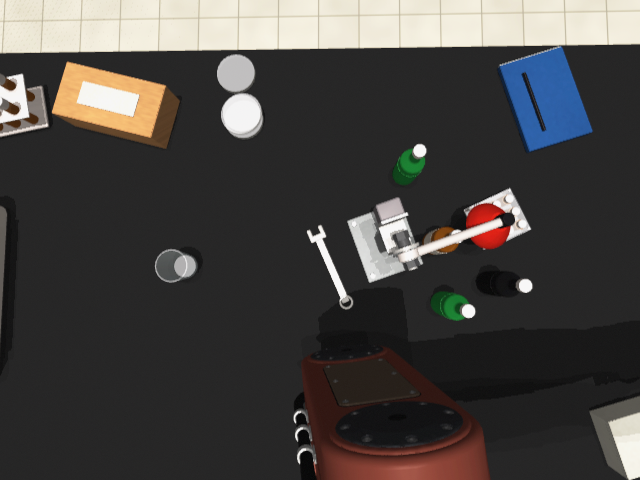

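The lamp stands at side (350,215) and top (395,240), its arm running to the red shade at top (490,225). The brown bottle is below the arm at top (443,240), with green and black look-alikes nearby. I'll enlarge both.

```bash
python3 - <<'E'
import cv2
a=cv2.imread("pics/side0.png")[135:285,290:440]; cv2.imwrite("pics/side0c.png",cv2.resize(a,(600,600),interpolation=cv2.INTER_CUBIC))
a=cv2.imread("pics/top0.png")[180:290,335:535]; cv2.imwrite("pics/top0c.png",cv2.resize(a,(800,440),interpolation=cv2.INTER_CUBIC))
E
```

```text
(no output)
```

View pics/side0c.png

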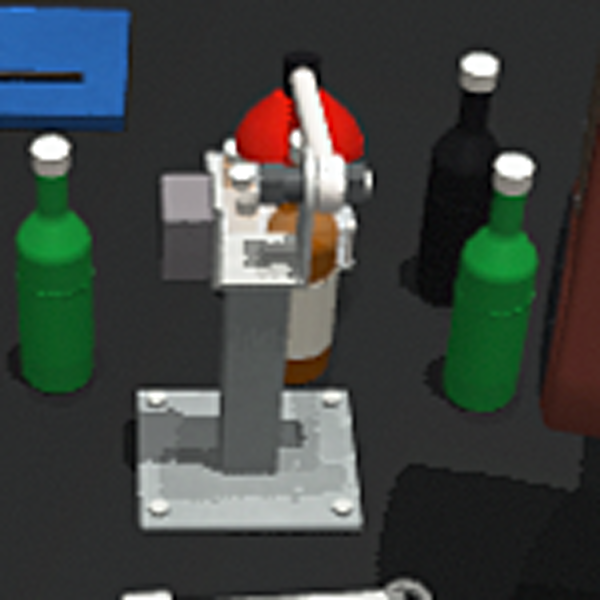

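View pics/top0c.png

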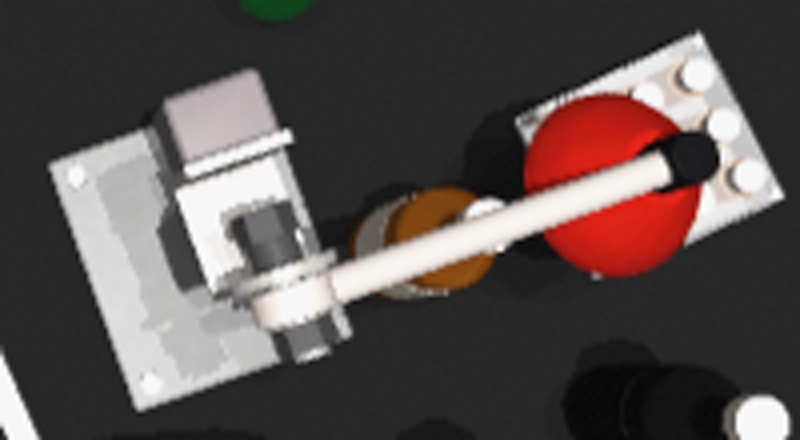

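The hex head shows in the gap at top crop (265,230) and side crop (265,180). The base corners, rear plate edge, nut tip and tube end are all readable, so I'll fit the lamp pose and droop from them.

```bash
cat > h.py <<'E'
import numpy as np
from cell import env
def proj(f,P):
    P=np.atleast_2d(P); E=f["extrinsics"]; c=P@E[:3,:3].T+E[:3,3]
    c=c*[1,-1,-1]; u=c@f["camera_matrix"].T; return u[:,:2]/u[:,2:]
def lamp(p,q):  # lamp frame -> world
    c,s=np.cos(p[2]),np.sin(p[2]); q=np.atleast_2d(q)
    return np.c_[p[0]+c*q[:,0]-s*q[:,1],p[1]+s*q[:,0]+c*q[:,1],q[:,2]]
def tube(phi,x,l): return [x,-l*np.cos(phi),.25-l*np.sin(phi)]
E
python3 - <<'E'
from h import *
from scipy.optimize import least_squares
F={n:env.grab_frame(n) for n in("side","top")}
S=np.array([[142,516],[362,515],[347,391],[137,391],[370,180],[302,66]])/4+[290,135]
T=np.array([[50,165],[138,410],[352,335],[185,170],[292,137],[306,353],[690,157]])/4+[335,180]
def res(p):
    e=tube(p[3],-.04,.21)
    s=[[.075,.065,.01],[-.075,.065,.01],[-.075,-.065,.01],[.075,-.065,.01],[-.065,0,.25],e]
    t=[[.075,.065,.01],[-.075,.065,.01],[-.075,-.065,.01],[.0275,.024,.25],[.0275,-.024,.25],[-.065,0,.25],e]
    return np.r_[proj(F["side"],lamp(p,s))-S,proj(F["top"],lamp(p,t))-T].ravel()
r=least_squares(res,[.5,-.1,.3,.3],loss="soft_l1"); p=r.x
print(p.round(4).tolist()); print(res(p).reshape(-1,2).round(1).tolist())
np.save("p.npy",p)
# unknown angle cross-check by the head in the top view
print("head",lamp(p,[-.005,0,.25]),(proj(F["top"],lamp(p,[-.005,0,.25]))-[335,180])*4,(proj(F["side"],lamp(p,[-.005,0,.25]))-[290,135])*4)
R=lambda a:np.c_[[np.cos(a),np.sin(a),0],[np.sin(a),-np.cos(a),0],[0,0,-1]]
h=lamp(p,[-.005,0,.25])[0]
for a in (p[2],p[2]+np.pi): 
  for z in(.36,.25): print(a,z,env.solve_ik(h*[1,1,0]+[0,0,z],R(a)))
E
```

```text
[0.5133, -0.0544, 0.3396, 0.28]
[[-1.0, 1.9], [-0.2, 2.0], [-0.2, -1.1], [-0.2, -0.9], [-0.7, 0.7], [-0.4, -0.5], [-0.7, -0.7], [-0.2, 0.7], [1.0, 0.2], [0.3, 0.5], [-0.1, -0.5], [1.9, 1.0], [-0.3, 0.5]]
head [[ 0.50862597 -0.05604311  0.25      ]] [[264.92817155 224.46148151]] [[269.39938774 182.87246011]]
0.3395846961364937 0.36 [-0.36580296 -0.10998866  0.07998721  1.7607722   0.          2.436205  ]
0.3395846961364937 0.25 [-0.36580296 -0.16633565 -0.17404876  1.56308321  0.          2.436205  ]
3.481177349726287 0.36 [-0.36580296 -0.10998866  0.07998721  1.7607722   0.         -0.70538765]
3.481177349726287 0.25 [-0.36580296 -0.16633565 -0.17404876  1.56308321  0.         -0.70538765]
```

The fit is good (~1 px): head at (0.509,-0.056,0.25), droop about 0.28. I'll approach along the leaning flats.

```bash
cat >> h.py <<'E'
p=np.load("p.npy")
g0=lamp(p,[-.003,0,.25])[0]      # point between the pads, 2 mm behind head centre for plate clearance
def R(phi,yaw=p[2]):
    c,s=np.cos(yaw),np.sin(yaw); x=np.array([c,s,0]); ly=np.array([-s,c,0]); Z=np.array([0,0,1.])
    y=-(ly*np.cos(phi)+Z*np.sin(phi)); return np.c_[x,y,np.cross(x,y)]
def tcp(phi,g=g0,back=0): return g-(.003+back)*R(phi)[:,2]
E
python3 - <<'E'
from h import *
import cv2
phi=p[3]
for b in(.12,0): print(env.solve_ik(tcp(phi,back=b),R(phi)))
env.line_to(env.read_tcp_pos()+[0,0,.13],velocity=.2)
env.movep(tcp(phi,back=.12),R(phi)); env.grip(.55)
print(env.read_time(),env.read_ft_force().round(2),env.read_tcp_pos()-tcp(phi,back=.12))
env.line_to(tcp(phi,back=.045),velocity=.1)
print(env.read_ft_force().round(2),env.read_time())
a=env.grab_frame("side")["img"][115:265,290:440,::-1]; b=env.grab_frame("top")["img"][165:315,335:485,::-1]
cv2.imwrite("pics/pre.png",np.hstack([cv2.resize(i,(400,400),interpolation=cv2.INTER_CUBIC) for i in(a,b)]))
E
```

```text
[-0.51449032  0.15551616  0.33822963  1.9670498   0.18258671  2.26789452]
[-0.47367668  0.03927626  0.00363338  1.74114604  0.19108658  2.3085205 ]
3.55 [-0.47  1.61  0.81] [-2.48932397e-05 -8.29998022e-05 -8.76514969e-06]
[ 0.47 -0.39  0.03] 4.45
```

View pics/pre.png

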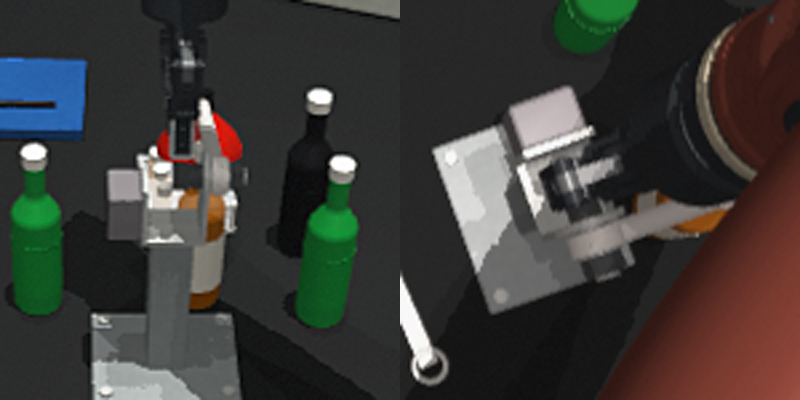

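The fingers hang centred over the gap, at (182,150) between rear plate (150) and front plate (208). I'll go down guarded and close in steps, watching the wrist force.

```bash
python3 - <<'E'
from h import *
phi=p[3]
print("hit",env.line_to(tcp(phi),velocity=.06,contact_N=6), (env.read_tcp_pos()-tcp(phi)).round(4), env.read_time())
L=np.c_[[np.cos(p[2]),np.sin(p[2]),0],[-np.sin(p[2]),np.cos(p[2]),0],[0,0,1]]
for o in(.42,.37,.34,.31,.29,.27,.25):
    env.grip(o); f=env.read_ft_force()@L
    print(o,round(env.read_opening(),3),f.round(1),(env.read_wrist_torque()@L).round(2),np.round(env.read_finger_force(),1))
    if np.linalg.norm(f)>15: break
print(env.read_time())
E
```

```text
hit False [ 0.0001 -0.0001  0.0003] 5.45
0.42 0.418 [-0.8 -0.5  0.3] [-0.21 -0.03  0.04] 0.0
0.37 0.372 [-0.1  0.2 -0. ] [-0.25  0.03 -0.  ] 0.0
0.34 0.339 [ 0.  -0.6 -1.4] [-0.28 -0.02 -0.08] 0.0
0.31 0.308 [-0.2 -0.1  0.5] [-0.22 -0.01 -0.02] 0.0
0.29 0.29 [ 1.  -3.5 -0.4] [-1.    0.02  0.03] 2.0
0.27 0.274 [-0.1 -5.9 -1.3] [-1.29  0.05  0.05] 23.7
0.25 0.266 [-0.4 -5.9 -0.6] [-1.31  0.03  0.03] 58.8
7.025
```

Gripped with 59 N and little side load. Turning to level now.

```bash
python3 - <<'E'
from h import *
import cv2
L=np.c_[[np.cos(p[2]),np.sin(p[2]),0],[-np.sin(p[2]),np.cos(p[2]),0],[0,0,1]]
env.grip(0.0)
for phi in np.linspace(p[3],0,8)[1:]:
    env.movep(tcp(phi),R(phi)); f=env.read_ft_force()@L
    print(round(phi,2),f.round(1),(env.read_wrist_torque()@L).round(2),np.round(env.read_finger_force(),1),round(env.read_opening(),3))
    if np.linalg.norm(f)>40: break
env.pause(.3); print(env.read_time())
f=env.grab_frame("side"); np.save("side2.npy",f["img"]); t=env.grab_frame("top")
for l in(.05,.1,.15,.21): print((proj(f,lamp(p,tube(0,-.04,l)))-[330,115]).round(1)*6,(proj(f,lamp(p,tube(.28,-.04,l)))-[330,115]).round(1)*6)
a=f["img"][115:215,330:430,::-1]
cv2.imwrite("pics/lev.png",cv2.resize(a,(600,600),interpolation=cv2.INTER_CUBIC))
cv2.imwrite("pics/topl.png",t["img"][:,:,::-1])
E
```

```text
0.24 [ 0.1 -8.  -1.2] [-1.65  0.1   0.02] 62.5 0.264
0.2 [-0.5 -7.9 -1.2] [-1.69  0.12 -0.  ] 62.4 0.264
0.16 [-1.4 -8.  -1.4] [-1.79  0.13 -0.  ] 62.4 0.265
0.12 [-0.6 -9.1 -1.4] [-1.75  0.13 -0.01] 62.3 0.27
0.08 [-1.  -9.  -2.8] [-1.83  0.08 -0.02] 62.3 0.27
0.04 [-0.5 -9.9 -0.7] [-1.82 -0.    0.02] 62.2 0.266
0.0 [-0.5 -9.3 -0.9] [-1.79 -0.01 -0.01] 62.1 0.267
9.2917
[[241.2 318.6]] [[239.4 347.4]]
[[233.4 246.6]] [[229.8 303.6]]
[[225.6 178.2]] [[220.8 262.2]]
[[217.2 100.2]] [[210.6 215.4]]
```

View pics/lev.png

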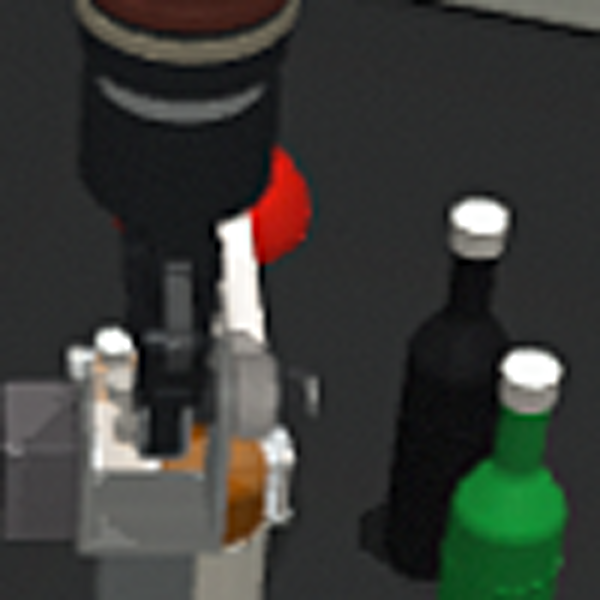

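The arm has risen: tube at (240,280), shade edge at (311,205); the tube end is hidden behind the gripper. I'll check the angle from the shade's outline in both cameras.

```bash
python3 - <<'E'
from h import *
import cv2
F={n:env.grab_frame(n) for n in("side","top")}
th=np.linspace(0,2*np.pi,73)
def rim(phi,l=.21):
    c,s=np.cos(phi),np.sin(phi); q=[]
    for t in th:
        x=-.04+.046*np.cos(t); v=-l+.046*np.sin(t); w=-.056
        q.append([x,v*c-w*s,.25+v*s+w*c])
    return lamp(p,q)
red=lambda b:(b[:,:,2]>110)&(b[:,:,1]<70)&(b[:,:,0]<70)
def ext(m,sl):
    m=m.copy(); k=np.zeros_like(m); k[sl]=1; y,x=np.nonzero(m&k); return x.min(),x.max(),y.min(),y.max()
S=(slice(125,200),slice(340,395)); T=(slice(170,270),slice(440,540))
print("side old",ext(red(cv2.imread("pics/side0.png")),S),"new",ext(red(F["side"]["img"][:,:,::-1]),S))
print("top old",ext(red(cv2.imread("pics/top0.png")),T),"new",ext(red(F["top"]["img"][:,:,::-1]),T))
for ph in(.32,.28,.24,.1,.05,0,-.05):
    a=proj(F["side"],rim(ph));b=proj(F["top"],rim(ph))
    print(ph,*[np.r_[u.min(0),u.max(0)].round(1) for u in(a,b)])
y=F["side"]["img"][:,:,::-1]
m=red(y); print([(r,np.nonzero(m[r,345:400])[0].max()+345) for r in range(135,165) if m[r,345:400].any()])
a=F["top"]["img"][165:285,380:540,::-1]; cv2.imwrite("pics/top3.png",cv2.resize(a,(800,600),interpolation=cv2.INTER_CUBIC))
E
```

```text
side old (np.int64(349), np.int64(380), np.int64(157), np.int64(198)) new (np.int64(362), np.int64(381), np.int64(140), np.int64(198))
top old (np.int64(440), np.int64(509), np.int64(203), np.int64(251)) new (np.int64(440), np.int64(539), np.int64(170), np.int64(269))
0.32 [348.1 167.3 380.5 178.5] [465.1 204.  505.7 249.7]
0.28 [348.2 163.7 380.6 176. ] [468.  202.6 509.9 248.8]
0.24 [348.2 160.2 380.6 173.4] [470.8 201.2 514.  247.9]
0.1 [348.4 147.8 381.  164.7] [480.2 196.5 528.  245. ]
0.05 [348.5 143.4 381.2 161.6] [483.3 194.8 532.7 244.1]
0 [348.6 139.1 381.4 158.6] [486.4 193.3 537.4 243.2]
-0.05 [348.7 134.8 381.6 155.6] [489.3 191.7 541.9 242.4]
[(140, np.int64(377)), (141, np.int64(378)), (142, np.int64(378)), (143, np.int64(378)), (144, np.int64(379)), (145, np.int64(380)), (146, np.int64(380)), (147, np.int64(380)), (148, np.int64(381)), (149, np.int64(381)), (150, np.int64(381)), (151, np.int64(380)), (152, np.int64(380)), (153, np.int64(380)), (154, np.int64(380)), (155, np.int64(378)), (156, np.int64(377)), (157, np.int64(376)), (158, np.int64(374))]
```

View pics/top3.png

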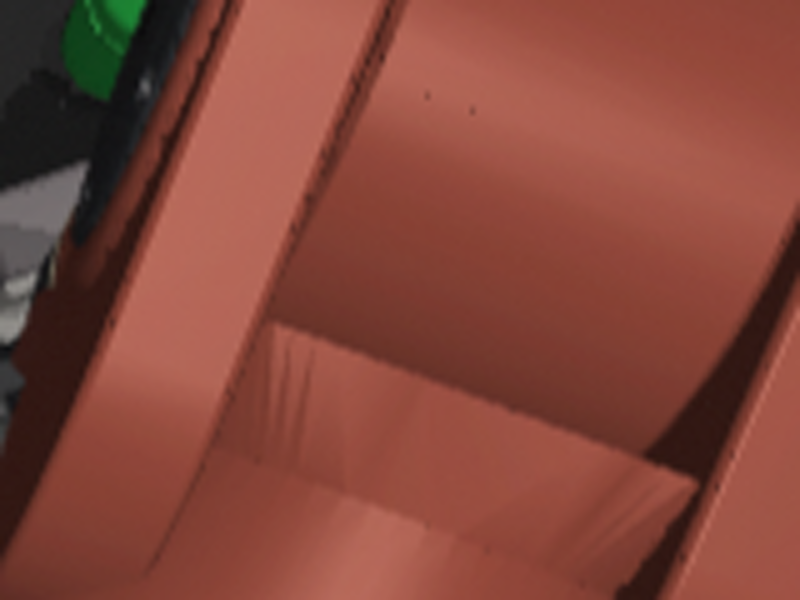

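The top view is hidden by the arm. The side view's rim arc will do; I'll fit the angle from it and check the same method on the first picture.

```bash
python3 - <<'E'
from h import *
import cv2
f=env.grab_frame("side"); th=np.linspace(0,2*np.pi,721)
def rim(phi):
    c,s=np.cos(phi),np.sin(phi); x=-.04+.046*np.cos(th); v=-.21+.046*np.sin(th); w=-.056
    return proj(f,lamp(p,np.c_[x,v*c-w*s,.25+v*s+w*c]))
red=lambda b:(b[:,:,2]>80)&(b[:,:,1]<60)&(b[:,:,0]<60)
for n,b,sl in(("old",cv2.imread("pics/side0.png"),range(368,380)),("new",f["img"][:,:,::-1],range(374,380))):
    m=red(b); low={c:np.nonzero(m[125:200,c])[0].max()+125.5 for c in sl if m[125:200,c].any()}
    print(n,low)
    best=[]
    for ph in np.arange(-.1,.4,.01):
        u=rim(ph); e=[u[np.abs(u[:,0]-c)<.6][:,1].max()-r for c,r in low.items() if (np.abs(u[:,0]-c)<.6).any()]
        best.append((np.median(np.abs(e)),round(ph,2),np.median(e)))
    print(sorted(best)[:3])
print(env.read_finger_force(),env.read_time(),env.read_tool_rot()[:,2])
bo=lambda b:(b[:,:,2]>100)&(b[:,:,1]>50)&(b[:,:,0]<60)&(b[:,:,2]>b[:,:,1]+30)
for n,b in(("old",cv2.imread("pics/side0.png")),("new",f["img"][:,:,::-1])):
    y,x=np.nonzero(bo(b)[180:235,340:385]); k=y>25; print(n,x[k].min()+340,x[k].max()+340,y.max()+180)
E
```

```text
old {368: np.float64(199.5), 369: np.float64(199.5), 370: np.float64(199.5), 371: np.float64(199.5), 372: np.float64(199.5), 373: np.float64(199.5), 374: np.float64(172.5), 375: np.float64(173.5), 376: np.float64(174.5), 377: np.float64(175.5), 378: np.float64(174.5), 379: np.float64(174.5)}
[(np.float64(13.1057713405268), np.float64(0.27), np.float64(-13.080730751428561)), (np.float64(13.113937754364045), np.float64(0.28), np.float64(-12.4335764216235)), (np.float64(13.122122554493316), np.float64(0.29), np.float64(-11.78622428495541))]
new {374: np.float64(158.5), 375: np.float64(158.5), 376: np.float64(157.5), 377: np.float64(156.5), 378: np.float64(156.5), 379: np.float64(155.5)}
[(np.float64(0.2932409504550435), np.float64(0.01), np.float64(-0.22067064366147804)), (np.float64(0.4193698211863506), np.float64(0.02), np.float64(0.4193698211863506)), (np.float64(0.8593052539563644), np.float64(-0.0), np.float64(-0.8593052539563644))]
62.22593811238767 9.5417 [ 5.28069437e-04 -1.59343453e-03 -9.99998591e-01]Traceback (most recent call last):
  File "<stdin>", line 19, in <module>
    return umr_minimum(a, axis, None, out, keepdims, initial, where)
ValueError: zero-size array to reduction operation minimum which has no identity
```

The rim fit gives 0.01 rad, which is level, and the tool is vertical with a steady 62 N grip. The tube is well above the bottle, which still stands. Handing in while holding.

```bash
python3 - <<'E'
from cell import env
env.pause(.5); print(env.read_finger_force(),env.read_opening(),env.read_ft_force().round(1),env.read_time())
print(env.job_done())
E
```

```text
62.22614565573167 0.26155797467697034 [ 2.4 -8.8 -0.9] 10.0417
the job is handed in; nothing more can be done
None
```

The lamp arm is level to within about 0.01 rad by my camera fit and clear of the bottle, and the gripper is still holding the bolt head with about 62 N; the job was handed in at 10 s and no verdict was returned.

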